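Clamp a stick with a slip-clutch thumbscrew

TASK

Clamp the loose wooden stick for sanding: lay it in the channel of the hold-down clamp, slide it in under the raised foot until it is fully home against the end stop, and let go of it. Then tighten the knurled thumbscrew clockwise until you feel its slip clutch start to slip, stop right there (driving on past the first slip crushes the wood) and let go.

Things in the scene. Friction and masses are not known exactly. Their poses are not given: they have to be found in the camera images.
- stick: plain wooden stirring stick, 18 x 140 x 8 mm (local x, y, z), lying flat and loose on the bench; origin at the centre of its underside, its y axis along its length. Both ends are alike.
- clamp: grey hold-down clamp bolted to the bench, base 135 x 90 x 12 mm, with a dark portal (x = -15 to +15 mm, bridge from z = 56 to 76 mm) and a thumbscrew on top. Origin on the screw axis at bench height; its x axis is level and points into the channel: the stick goes in along +x on the line y = 0. A stick fully home has its centre at x = -50 mm, its free end at -120 mm and its underside at z = 30 mm.
- bed: wooden channel floor in the clamp, 83 x 20 x 18 mm; origin at the centre of its underside, x as the clamp's x, top 18 mm above the origin (30 mm above the bench, clamp x = -65 to +18 mm). The stick lies on it and it carries the clamping force.
- thimble_grip (a point): point on the upright screw axis at half height in the thumbscrew's round knurled aluminium thimble, 36 mm across, 28 mm tall (14 mm up and down from here), 103 mm above the bench. Grip it at any yaw and turn it; it neither rises nor sinks. Clockwise from above lowers the foot, 2.5 mm a radian; the screw stays where it is left. 0.8 to 2.2 rad of screw are needed to meet the stick.
- channel_mouth (a point): centre of the channel's outer end at floor height (30 mm), clamp x = -80 mm. From here a flared mouth, 36 mm wide at first, narrows over 20 mm to guides 22 mm apart that end at the portal; flare and guides are 39 mm high above the bench.
- stop_face (a point): centre of the end stop's face at mid thickness of a stick lying in the channel (34 mm above the bench), clamp x = +20 mm. The foot (20 x 18 mm, under the bridge, 20 mm before this face) starts 2 to 5.5 mm above the top of a stick in the channel; it does not turn, it presses straight down at the screw axis.
- thimble_top (a point): centre of the thimble's top face. Torque on the thimble: about 0.16 N m to run free; once the foot meets the stick it rises within some 0.4 rad to 0.26 N m, where the clutch starts to slip (40 N on the stick); then 0.07 N m more per radian of slip, and past 60 N (0.31 N m) the stick is crushed. The thimble drives through a spring, 0.8 N m/rad: each grasp first winds up, and unwinds when let go.

How it is judged:
By the outcome, as a careful person would: the job done as asked, in the order asked, and still so for the second after the job is handed in, with the robot touching nothing.
It also fails if it takes over 72 s, if anything falls off the work surface, if the arm or the gripper's body presses on something with over 40 N, if the wrist force passes 120 N, or if a joint passes its speed limit or range.

ROBOT

A 6-joint arm with a two-finger parallel gripper is mounted at the origin on a cart in front of the work surface, level with it; the furniture and walls round the work are solid. World frame = base frame: x ahead of the robot, y to its left, z up, the work surface at z = 0. Lengths are in m, angles in rad, forces in N, time in s.
With the tool pointing down it reaches from about 0.275 to 0.825 m from the base axis. Payload 4.9 kg.
Tool frame: the origin (TCP) lies midway between the tips of the shut fingers; the grasp point (between the pads) lies 19 mm behind it (bot.grip_depth is the distance from the TCP to the grasp point, in m); z points along the fingers, y is the line along which they close (so a half turn about z gives the same grasp; the last joint's range is limited). The gripper opens to 85 mm and grips with 20 to 120 N. Pads are 22 mm wide; open, the fingers measure 114 mm over their backs; the gripper's body (76 mm by 85 mm) begins 54 mm behind the grasp point. The pads swing forward as they close: fully open they stand 13 mm farther back than shut.
Start: joints at [1.194, 0.326, -0.193, 1.052, 0, 1.437], TCP at [0.132, 0.534, 0.231] pointing down, gripper open.
Joint ranges: [-2.65, 2.65], [-0.97, 1.79], [-1.3, 1.35], [-1.93, 2.1], [-1.47, 1.37], [-3.14, 3.14]. Speed limits (rad/s): [2.57, 2.57, 3.14, 3.14, 3.14, 3.14].

INTERFACE

Orientations are given as a unit quaternion [w, x, y, z].
In Python, from cell import bot gives the robot as it stands. Calls block until the motion is done:
- bot.move_pose(position, orientation): joint-space move of the TCP to a pose.
- bot.move_linear(position, speed=0.15, rotation=None, until_force=None): straight line of the TCP; rotation=None keeps the orientation; speed is the mean speed in m/s. With until_force (N) it stops when the force on the tool has changed by that much, and returns True; else False.
- bot.goto_joints(angles): joint-space move.
- bot.set_gripper(opening, grasp_force=None): opening from 0.0 (shut) to 1.0 (fully open); grasp_force is the grip in N (None keeps the last); returns when the fingers have stopped.
- bot.wait(seconds).
- bot.solve_ik(position, orientation): joint angles nearest the present ones, or None.
- bot.camera(name): name is "side" or "top" or "wrist"; returns the picture (384x512x3 uint8, red, green, blue); there is no depth.
- bot.calibration(name): a dict with "mtx" (3x3 intrinsics, pixels), "extrinsics" (4x4, takes a point from world to camera coordinates); the wrist camera has in their place "hand_eye" (4x4, takes a point from camera to tool coordinates, whose origin is the TCP and whose axes are the flange's). Camera axes: x right, y down, z forward; pixel columns grow to the right and rows downward; lengths in m; the calibration is good to about 2 mm. A picture is of the moment at which its call begins: read the wrist's pose just before it. calibration takes no time and is no camera call.
A pose or a line that the arm cannot do raises bot.PlanningError and nothing moves.
- bot.close_job(): hands the job in; it is judged then, once.
Trained networks look in the newest picture that a camera, given by its name, has taken for a name from the list of things; names that differ only in an ending like _2 or _b are one class to them, and where a whole thing is asked for, a point or a joint stands for the part that bears it (a point fixed in the world has none). Each returns a list of dicts, best first, with "confidence" (0 to 1); they miss things now and then, are a little off and sometimes report something else, mostly with a low value. They report only what shows in the picture. A call takes as long as a camera call.
- bot.search_frame(camera, thing): "bbox" ([left, top, width, height] in pixels, round what is visible of it).
Readings, each from a call of its own:
- bot.read_clock(): time.
- bot.read_joint_positions(): joint angles.
- bot.read_joint_vel(): joint speeds.
- bot.read_joint_efforts(): joint torques, N m.
- bot.read_position(): TCP position.
- bot.read_tool_rot(): TCP orientation.
- bot.read_ft_force(): force on the tool from outside, world axes, zero at the start.
- bot.read_moment(): the same for the moment, N m.
- bot.read_gripper_width(): opening from 0.0 (shut) to 1.0 (fully open).
- bot.read_finger_force(): force on a finger pad.
Only numpy, scipy, OpenCV 4.12 (cv2) and the standard library are available. Lean on these libraries where they do the work, as an engineer would, in place of code of your own. Each camera call takes 0.05 s, during which the arm holds its last target. There are 200 camera calls.

## Working session

There is one attempt and no reset: what is moved stays moved. The work goes in short steps, each a Python script; the robot and the scene stay as the last script left them, time stands still between calls to the robot, and variables do not carry over. Pictures are saved under pics/ and viewed, at most 10 in all, crops included, and the job is handed in when it is done.

```bash
mkdir -p pics; ls
python3 - <<'E'
from cell import bot
import cv2,numpy as np
ims=[]
for c in("top","side"):
    im=bot.camera(c);cv2.imwrite(f"pics/{c}0.png",im[...,::-1])
    k=bot.calibration(c);print(c,k["mtx"].tolist(),np.round(k["extrinsics"],4).tolist())
    for t in("stick","clamp","bed","thimble_grip"):
        print(t,[(d["bbox"],round(d["confidence"],2)) for d in bot.search_frame(c,t)[:2]])
print(bot.calibration("wrist")); print(bot.read_tool_rot(),bot.read_clock())
E
```

```text
pics
top [[433.9363526394388, 0.0, 249.28698145697467], [0.0, 433.9363526394388, 187.6475353003007], [0.0, 0.0, 1.0]] [[-0.0713, -0.9974, 0.0028, 0.1085], [-0.9642, 0.0683, -0.2562, 0.5426], [0.2553, -0.0209, -0.9666, 0.8887], [0.0, 0.0, 0.0, 1.0]]
stick [([311.2, 225.4, 58.5, 26.9], 0.81)]
clamp [([114.7, 154.5, 57.8, 63.4], 0.6)]
bed [([126.3, 183.1, 18.0, 27.6], 0.47)]
thimble_grip [([116.7, 152.0, 53.3, 70.8], 0.66)]
side [[428.5975443828226, 0.0, 254.11844224403373], [0.0, 428.5975443828226, 188.945588608934], [0.0, 0.0, 1.0]] [[-0.9633, 0.2683, 0.0129, 0.4704], [0.2272, 0.8394, -0.4937, -0.128], [-0.1433, -0.4726, -0.8695, 1.1719], [0.0, 0.0, 0.0, 1.0]]
stick [([244.5, 121.2, 33.4, 39.0], 0.76), ([218.2, 289.0, 70.5, 49.9], 0.62)]
clamp [([214.6, 289.0, 74.4, 49.7], 0.84)]
bed [([256.9, 305.7, 21.4, 16.5], 0.68)]
thimble_grip [([217.9, 286.4, 70.8, 56.3], 0.85)]
{'mtx': array([[336.88228773,   0.        , 253.80873736],
       [  0.        , 336.88228773, 188.59462548],
       [  0.        ,   0.        ,   1.        ]]), 'hand_eye': array([[ 6.06299228e-05, -9.60935382e-01, -2.76772811e-01,
         6.99307538e-02],
       [ 9.99999983e-01,  9.71377710e-06,  1.85334714e-04,
         9.30795902e-05],
       [-1.75406175e-04, -2.76772817e-01,  9.60935366e-01,
        -1.41702853e-01],
       [ 0.00000000e+00,  0.00000000e+00,  0.00000000e+00,
         1.00000000e+00]])}
[-7.09772804e-06  1.21103242e-01  9.92639917e-01 -1.89362849e-05] 0.5
```

View pics/top0.png

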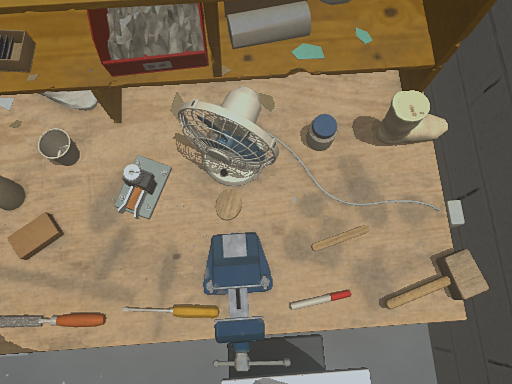

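View pics/side0.png

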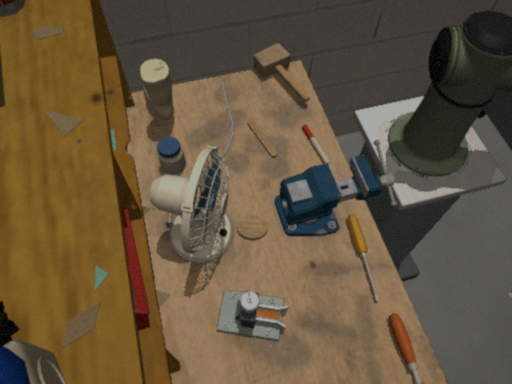

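The top view shows the stick at about (312–369, 226–250). The clamp is near (143,187), with its channel opening toward lower-left at about (125,212). The fan and vise stand between them. Next I'll get rough positions and then look from close by.

```bash
cat > h.py <<'E'
from cell import bot
import cv2,numpy as np
from scipy.spatial.transform import Rotation as R
def q2R(q): return R.from_quat(np.roll(q,-1)).as_matrix()
def down(yaw):  # tool z down, tool x at world angle yaw
    c,s=np.cos(yaw),np.sin(yaw)
    return np.roll(R.from_matrix(np.array([[c,s,0],[s,-c,0],[0,0,-1]])).as_quat(),1)
def wcam():
    """world->camera 4x4 of wrist now"""
    T=np.eye(4);T[:3,:3]=q2R(bot.read_tool_rot());T[:3,3]=bot.read_position()
    return np.linalg.inv(T@bot.calibration("wrist")["hand_eye"])
def unproj(px,z,E,K):
    d=E[:3,:3].T@np.linalg.inv(K)@np.array([px[0],px[1],1.]);o=-E[:3,:3].T@E[:3,3]
    return o+d*(z-o[2])/d[2]
def proj(P,E,K):
    p=(E[:3,:3]@np.atleast_2d(P).T).T+E[:3,3];p=p@K.T;return p[:,:2]/p[:,2:]
def shot(name):
    E=wcam();im=bot.camera("wrist");cv2.imwrite(f"pics/{name}.png",im[...,::-1]);np.save(f"pics/{name}.npy",E);return E,im
E
python3 - <<'E'
from h import *
k=bot.calibration("top");E,K=k["extrinsics"],k["mtx"]
for n,p,z in[("s1",(313,246),.008),("s2",(367,229),.008),("thim",(132,173),.117),("mouth",(125,212),.03),("vise",(238,245),.1),("corners",(147,155),.012),("",(172,161),.012),("",(145,218),.012),("",(116,208),.012)]: print(n,unproj(p,z,E,K).round(3))
k=bot.calibration("side");E,K=k["extrinsics"],k["mtx"]
for n,p,z in[("s1",(249,123),.008),("s2",(275,156),.008),("thim",(250,298),.117),("c",(224,291),.012),("",(286,297),.012),("",(279,339),.012),("",(218,329),.012)]: print(n,unproj(p,z,E,K).round(3))
# fan height: find top rim px (210,152) side & rim px in top
E
```

```text
s1 [ 0.418 -0.067  0.008]
s2 [ 0.448 -0.195  0.008]
thim [0.586 0.316 0.117]
mouth [0.523 0.354 0.03 ]
vise [0.42  0.102 0.1  ]
corners [0.662 0.307 0.012]
 [0.643 0.248 0.012]
 [0.509 0.313 0.012]
 [0.538 0.38  0.012]
s1 [ 0.452 -0.183  0.008]
s2 [ 0.415 -0.059  0.008]
thim [0.586 0.316 0.117]
c [0.63  0.258 0.012]
 [0.501 0.307 0.012]
 [0.542 0.388 0.012]
 [0.661 0.334 0.012]
```

Run:
```python
from h import *
bot.move_pose([.532,.342,.25],down(2.69)); E,im=shot("clamp1")
for t in("bed","thimble_top","clamp"): print(t,[(d["bbox"],round(d["confidence"],2)) for d in bot.search_frame("wrist",t)[:2]])
bot.move_linear([.34,.22,.3],speed=.3)
bot.move_pose([.40,-.115,.26],down(1.84))
bot.move_pose([.433,-.125,.2],down(1.84)); E,im=shot("stick1")
print([(d["bbox"],round(d["confidence"],2)) for d in bot.search_frame("wrist","stick")[:2]],bot.read_clock(),bot.read_joint_positions())
```

```text
bed [([245.7, 154.3, 22.3, 56.3], 0.74)]
thimble_top [([217.7, 142.2, 76.5, 121.8], 0.78)]
clamp [([217.4, 144.5, 77.4, 121.2], 0.56)]
[([245.4, 100.6, 18.9, 136.3], 0.91)] 5.0333 [-4.43524443e-01  1.68049191e-01 -4.86176189e-01  9.15850105e-01
  1.76697099e-05  8.56426556e-01]
```

View pics/clamp1.png

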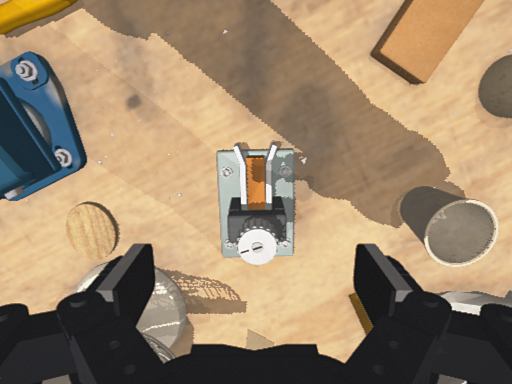

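View pics/stick1.png

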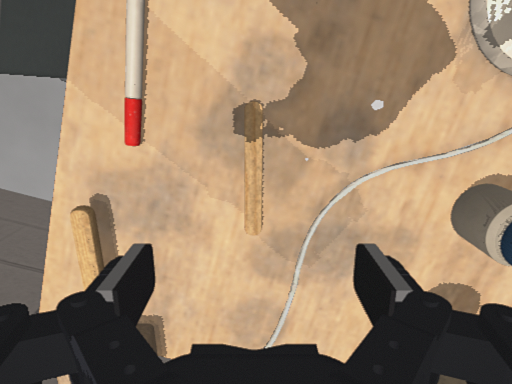

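Wrist view of the clamp: it lies nearly parallel to the image, with the thimble top at (257,246), the bed at x 246–267, y 155–210, and the base's mouth-side corners at (218,150) and (295,150). Wrist view of the stick: its ends are at (254,100) and (254,235), and it is nearly vertical.

Run:
```python
from h import *
K=bot.calibration("wrist")["mtx"]
E=np.load("pics/clamp1.npy")
for n,p,z in[("thim",(257,246),.117),("bedL",(246.5,156),.03),("bedR",(266,156),.03),("bedL2",(246.5,209),.03),("bedR2",(267,209),.03),("c1",(218,150),.012),("c2",(295,150),.012),("c3",(295,255.5),.012),("c4",(222,257.5),.012)]: print(n,unproj(p,z,E,K).round(4))
for y in(-.45,-.43,-.47,-.5):
  d=np.array([np.cos(y),np.sin(y),0]);s=unproj((257,246),.117,E,K);s[2]=0;n=np.array([-d[1],d[0],0])
  print(y,proj([s-.0675*d+.045*n+[0,0,.012],s-.0675*d-.045*n+[0,0,.012],s-.065*d+.01*n+[0,0,.03],s-.065*d-.01*n+[0,0,.03],s-.015*d+.01*n+[0,0,.03],s-.015*d-.01*n+[0,0,.03]],E,K).round(1).tolist())
E=np.load("pics/stick1.npy");im=cv2.imread("pics/stick1.png")
a=unproj((254,100.5),.008,E,K);b=unproj((253.8,235),.008,E,K);print("stick",a,b,np.linalg.norm(a-b),np.arctan2(*(a-b)[1::-1]))
cl=im[80:260,200:310];cv2.imwrite("pics/two.png",np.hstack([cv2.resize(cv2.imread("pics/clamp1.png")[135:275,205:305],None,fx=4,fy=4,interpolation=2),cv2.resize(im[90:245,215:295],(289,560),interpolation=2)]))
```

```text
thim [0.5887 0.3185 0.117 ]
bedL [0.5253 0.3372 0.03  ]
bedR [0.5345 0.3562 0.03  ]
bedL2 [0.5801 0.3103 0.03  ]
bedR2 [0.5902 0.3313 0.03  ]
c1 [0.5079 0.3092 0.012 ]
c2 [0.5459 0.388  0.012 ]
c3 [0.6669 0.3345 0.012 ]
c4 [0.6299 0.2515 0.012 ]
-0.45 [[295.9, 151.1], [216.7, 151.1], [265.6, 156.2], [247.2, 156.2], [265.2, 199.9], [247.5, 199.9]]
-0.43 [[294.7, 150.3], [215.6, 151.9], [264.4, 156.0], [246.0, 156.3], [264.9, 199.7], [247.2, 200.1]]
-0.47 [[297.0, 151.9], [217.9, 150.3], [266.8, 156.3], [248.4, 156.0], [265.4, 200.1], [247.7, 199.7]]
-0.5 [[298.7, 153.1], [219.7, 149.2], [268.6, 156.7], [250.2, 155.8], [265.8, 200.4], [248.1, 199.5]]
stick [ 0.41591771 -0.06347005  0.008     ] [ 0.45315103 -0.19782356  0.008     ] 0.13941730403736036 1.8411411949981806
```

View pics/two.png

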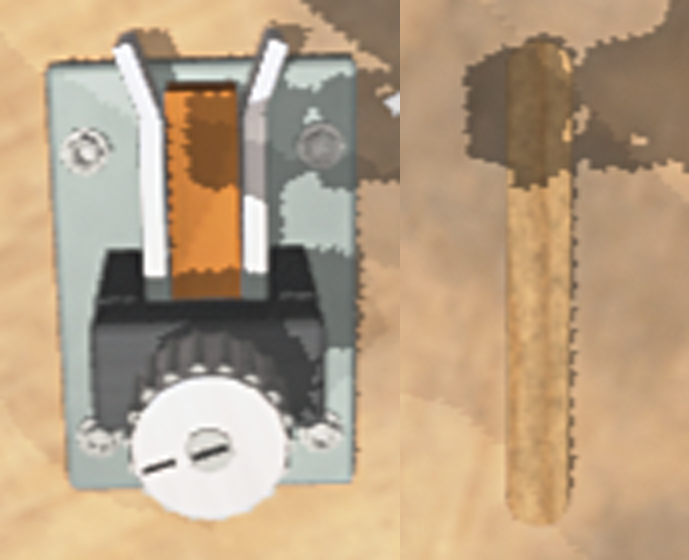

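Clamp yaw comes out at about −0.436 rad with the screw at (0.588, 0.318). The stick centre is (0.4345, −0.1306) at 1.841 rad. I'll grasp it 53 mm toward its +y end.

```bash
cat >> h.py <<'E'
S=np.array([.588,.3182]);YAW=-.436
D=np.array([np.cos(YAW),np.sin(YAW)]);N=np.array([-D[1],D[0]])
def cl(x,y,z): return [*(S+x*D+y*N),z]
E
python3 - <<'E'
from h import *
u=np.array([np.cos(1.841),np.sin(1.841)]);g=np.array([.4345,-.1306])+.053*u
bot.set_gripper(.5,60)
bot.move_pose([*g,.06],down(1.841))
print(bot.move_linear([*g,.002],speed=.06,until_force=8),bot.read_position(),bot.read_ft_force())
bot.set_gripper(0,60);print("w",bot.read_gripper_width(),bot.read_finger_force())
bot.move_linear([*g,.26],speed=.25)
print("w",bot.read_gripper_width(),bot.read_finger_force())
bot.move_pose([.36,.12,.28],down(2.3))
bot.move_pose(cl(-.218,0,.12),down(YAW+np.pi))
bot.move_linear(cl(-.218,0,.0345),speed=.12)
print(bot.read_position(),cl(-.218,0,.034),bot.read_ft_force(),bot.read_clock())
E,im=shot("pre");
K=bot.calibration("wrist")["mtx"]
im=im[...,::-1]
for off in(-.009,0,.009):
  p=proj([cl(x,off,.0395) for x in(-.2,-.095)],E,K).round(1);print("pred stick",p.tolist())
print("pred flare/guide",proj([cl(-.08,.018,.039),cl(-.08,-.018,.039),cl(-.06,.011,.039),cl(-.06,-.011,.039),cl(-.016,.011,.039),cl(-.016,-.011,.039)],E,K).round(1).tolist())
cv2.imwrite("pics/pre2.png",cv2.resize(im[150:384,180:340],(547,600-0),interpolation=2)[:600])
cv2.imwrite("pics/pre_s.png",bot.camera("side")[...,::-1])
E
```

```text
False [ 0.42059641 -0.07960482  0.00221758] [ 0.2212376  -0.42834733  0.04409373]
w 0.18419253662977172 58.52876901626587
w 0.18686751178358366 58.55287849903107
[0.39102239 0.4105228  0.03526687] [np.float64(0.39039429707975765), np.float64(0.410265119200471), 0.034] [ 0.3148071  -0.01344709  1.61152786] 11.7917
pred stick [[233.0, 287.8], [236.3, 455.5]]
pred stick [[252.4, 287.8], [252.6, 455.5]]
pred stick [[271.7, 287.8], [269.0, 455.5]]
pred flare/guide [[284.6, 474.2], [220.8, 474.3], [271.6, 499.2], [233.8, 499.3], [270.6, 549.5], [235.0, 549.6]]
```

View pics/pre.png

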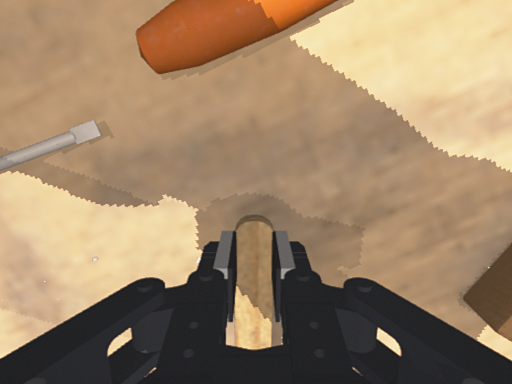

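The wrist view shows the stick held squarely between the pads, with its free end at (253,217). Its front is hidden behind the gripper, so I'll check with the fixed cameras.

Run:
```python
from h import *
t=bot.camera("top")[...,::-1].copy();s=cv2.imread("pics/pre_s.png");o=[]
for n,im in(("top",t),("side",s)):
  k=bot.calibration(n);E,K=k["extrinsics"],k["mtx"]
  P=proj([cl(-.095,.009,.0405),cl(-.095,-.009,.0405),cl(-.08,.018,.039),cl(-.08,-.018,.039),cl(0,0,.117)],E,K);print(n,P.round(1).tolist())
  c=P[:4].mean(0).astype(int);f=7
  cr=cv2.resize(im[c[1]-40:c[1]+40,c[0]-28:c[0]+28],None,fx=f,fy=f,interpolation=2)
  for p in P: cv2.circle(cr,tuple(((p-c+[28,40]+.5)*f).astype(int).tolist()),3,(0,255,0),-1)
  o.append(cr)
cv2.imwrite("pics/fix.png",np.hstack(o))
```

```text
top [[118.3, 218.8], [125.6, 221.6], [117.8, 211.4], [132.3, 217.0], [131.0, 172.3]]
side [[293.6, 321.0], [294.7, 312.4], [285.9, 324.3], [288.1, 307.1], [249.5, 299.2]]
```

View pics/fix.png

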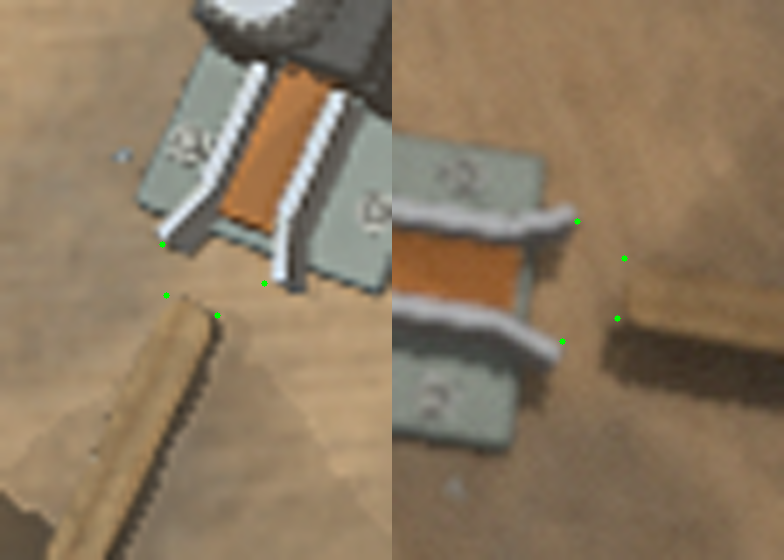

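Both fixed views show the stick about 2–3 mm off toward +N (clamp +y) relative to the channel, and perhaps drooping slightly. I'll shift it, move it into the flare, and look again closer.

Run:
```python
from h import *
bot.move_linear(cl(-.218,-.0025,.0365),speed=.1)
print(bot.move_linear(cl(-.196,-.0025,.0365),speed=.06,until_force=5))
print(bot.read_position(),cl(-.196,-.0025,.0365),bot.read_ft_force())
o=[]
for n in("top","side"):
  im=bot.camera(n)[...,::-1].copy();cv2.imwrite(f"pics/in_{n}.png",im)
  k=bot.calibration(n);E,K=k["extrinsics"],k["mtx"]
  P=proj([cl(-.073,.0065,.0425),cl(-.073,-.0115,.0425),cl(-.140,.0065,.0425),cl(-.14,-.0115,.0425)],E,K);print(n,P.round(1).tolist())
  c=P[:2].mean(0).astype(int);f=10
  cr=cv2.resize(im[c[1]-30:c[1]+30,c[0]-20:c[0]+20],None,fx=f,fy=f,interpolation=2)
  for p in P: cv2.circle(cr,tuple(((p-c+[20,30]+.5)*f).astype(int).tolist()),3,(0,255,0),-1)
  o.append(cr)
cv2.imwrite("pics/fix2.png",np.hstack(o))
```

```text
False
[0.40963379 0.39839576 0.03639167] [np.float64(0.40928036435610693), np.float64(0.3987080234219803), 0.0365] [ 0.33436863 -1.06201883 -0.29544143]
top [[123.3, 210.0], [130.6, 212.8], [110.3, 237.8], [117.7, 240.7]]
side [[283.4, 317.8], [284.5, 309.2], [315.5, 323.3], [316.3, 314.6]]
```

View pics/fix2.png

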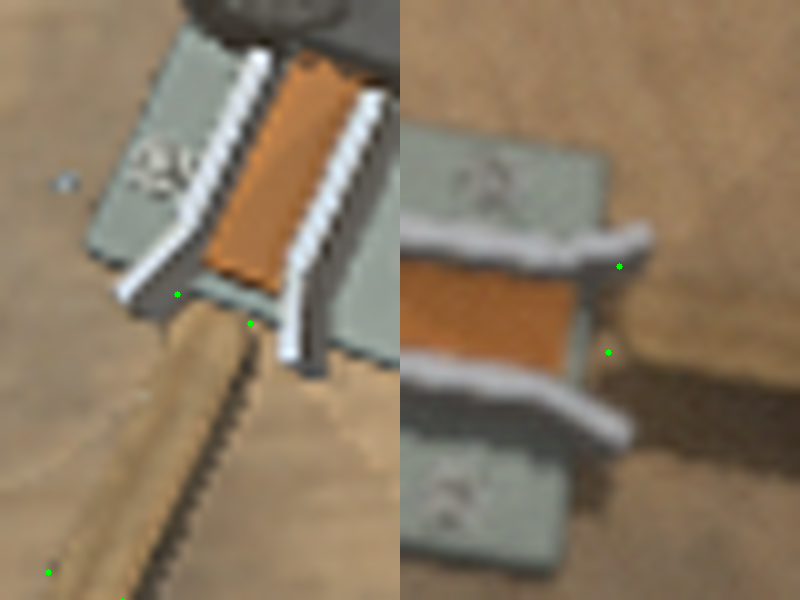

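The stick is parallel to the channel and in the flare. I overcorrected by about 1.2 mm, so I'll shift back, insert part way, and feel for the floor.

Run:
```python
from h import *
bot.move_linear(cl(-.196,-.0012,.0355),speed=.06)
print(bot.move_linear(cl(-.158,-.0012,.0355),speed=.05,until_force=5),bot.read_ft_force(),bot.read_moment())
p=bot.read_position();print(((p[:2]-S)@D).round(4),((p[:2]-S)@N).round(4),p[2])
z=p[2]
if (p[:2]-S)@D>-.165:
  print("down",bot.move_linear([p[0],p[1],.029],speed=.015,until_force=2.5),bot.read_position(),bot.read_ft_force(),bot.read_moment())
print(bot.read_clock())
```

```text
False [ 0.90128869  0.35404999 -0.60594469] [ 0.0898482  -0.09050186  0.07010816]
-0.1581 -0.0012 0.035467736201483094
down True [0.44389571 0.38397748 0.0292557 ] [-0.6257464   0.98272848  3.46627398] [-0.01044711 -0.20195771 -0.02676057]
14.3917
```

Run:
```python
from h import *
bot.move_linear(cl(-.158,-.0012,.0302),speed=.03)
print(bot.read_ft_force(),bot.read_moment())
print(bot.move_linear(cl(-.112,-.0012,.0302),speed=.05,until_force=6))
r=bot.move_linear(cl(-.096,-.0012,.0302),speed=.02,until_force=6)
p=bot.read_position();print(r,((p[:2]-S)@D).round(4),((p[:2]-S)@N).round(4),p[2],bot.read_ft_force(),bot.read_moment(),bot.read_clock(),bot.read_gripper_width())
```

```text
[-0.2461309   0.43713017  1.94280463] [ 0.08620984 -0.05952957  0.04345073]
False
True -0.1019 -0.0009 0.030985467663058337 [-1.63795384  0.28978893  3.84200119] [-0.0314598   0.0106743  -0.03006565] 16.275 0.18674185042983632
```

Run:
```python
from h import *
r=bot.move_linear(cl(-.096,-.0009,.0305),speed=.02,until_force=9)
p=bot.read_position();print(r,((p[:2]-S)@D).round(4),((p[:2]-S)@N).round(4),p[2],bot.read_ft_force())
bot.set_gripper(.45);print(bot.read_ft_force())
p=bot.read_position();bot.move_linear([p[0],p[1],.13],speed=.2)
# view from behind/above: TCP so that camera sees free end and thimble
bot.move_pose(cl(-.06,0,.25),down(YAW+np.pi));E,im=shot("home");K=bot.calibration("wrist")["mtx"]
print(proj([cl(-.12,0,.038),cl(-.12,.009,.038),cl(-.12,-.009,.038),cl(0,0,.117)],E,K).round(1).tolist(),bot.read_clock())
cv2.imwrite("pics/home2.png",cv2.resize(im[100:280,195:315,::-1],(400,600),interpolation=2))
```

```text
True -0.1019 -0.0009 0.030969362648789873 [-1.38344853  0.39625806  5.85704564]
[ 0.3422133   0.76968447 -0.58246308]
[[254.4, 102.2], [263.2, 102.2], [245.5, 102.2], [254.4, 244.5]] 18.1583
```

View pics/home2.png

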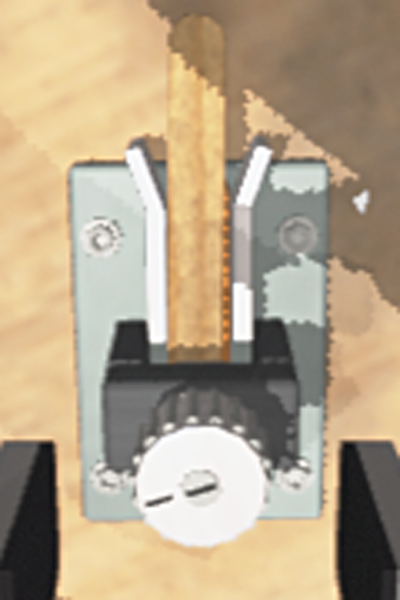

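The picture shows the stick between the guides and under the portal. Its free end is at about (254,104), which matches fully home, and the thimble centre is at (255,246). Now the thumbscrew.

```bash
cat >> h.py <<'E'
import json
def turn(stop,dmax,step=.08,bias=0):
    q=np.array(bot.read_joint_positions());q0=q[5]
    log=[]
    while q[5]-q0<dmax:
        q[5]+=step;bot.goto_joints(q)
        m=np.mean([bot.read_moment()[2] for _ in range(4)])-bias
        log.append((round(q[5]-q0,2),round(m,3)))
        if abs(m)>=stop:break
    print(log,"clock",bot.read_clock());return log
E
python3 - <<'E'
from h import *
K=bot.calibration("wrist")["mtx"];E=np.load("pics/home.npy")
s=unproj((255,246.1),.117,E,K);print(s)
xy=(s[:2]+[.588,.3175])/2
bot.set_gripper(.95)
q=bot.solve_ik([*xy,.14],down(np.arctan2(xy[1],xy[0])+np.pi+.5));print(q)
yaw=q[0]+np.pi+.6;bot.move_pose([*xy,.15],down(yaw))
print(bot.move_linear([*xy,.086],speed=.08,until_force=8))
b=bot.read_moment();print(bot.read_joint_positions(),b,bot.read_ft_force())
bot.set_gripper(0,60);print(bot.read_gripper_width(),bot.read_finger_force(),bot.read_moment(),bot.read_ft_force(),bot.read_clock())
print("bias",np.mean([bot.read_moment()[2] for _ in range(4)]))
E
```

```text
[0.58966291 0.31804213 0.117     ]
[ 0.3846522   0.61086922  0.02433846  0.98426557  0.         -0.61022079]
False
[ 3.84622759e-01  6.58521382e-01 -3.59876232e-02  8.75336867e-01
 -1.48054633e-05 -5.99985784e-01] [-0.05230807 -0.03644681  0.03046875] [-0.23554694 -0.38809415  1.18736284]
0.40423161217549325 59.54428195953369 [-0.39330712 -0.04221079  0.00144312] [ 0.8281948  -2.28709668  4.79825227] 21.425
bias 0.0014431150260290082
```

Run:
```python
from h import *
a=[]
for _ in range(12):
    a.append((bot.read_moment()[2],bot.read_joint_efforts()[5]));bot.wait(.02)
a=np.array(a);print(a.round(3).T.tolist(),a.mean(0),a.std(0))
q=np.array(bot.read_joint_positions());q[5]+=.15;t=bot.read_clock();bot.goto_joints(q);print(bot.read_clock()-t)
a=[]
for _ in range(12):
    a.append((bot.read_moment()[2],bot.read_joint_efforts()[5]));bot.wait(.02)
a=np.array(a);print(a.round(3).T.tolist(),a.mean(0),a.std(0),bot.read_clock())
```

```text
[[0.001, -0.008, -0.08, -0.056, -0.003, -0.01, -0.009, 0.002, -0.015, 0.013, -0.043, -0.003], [0.001, 0.001, 0.001, 0.001, 0.001, 0.001, 0.001, 0.0, 0.0, 0.001, 0.001, 0.001]] [-0.01757649  0.00053624] [2.63108756e-02 3.55810126e-05]
0.26670000000000016
[[0.095, 0.158, 0.096, 0.133, 0.14, 0.088, 0.059, 0.086, 0.178, 0.141, 0.07, 0.151], [0.244, 0.19, 0.155, 0.133, 0.119, 0.111, 0.107, 0.104, 0.103, 0.103, 0.103, 0.104]] [0.11633536 0.13141689] [0.03677035 0.0425215 ] 22.0917
```

```bash
cat >> h.py <<'E'
def turn(stop,dmax,step=.1,n=8):
    q=np.array(bot.read_joint_positions());q0=q[5];log=[]
    while q[5]-q0<dmax:
        q[5]+=step;bot.goto_joints(q);m=[]
        bot.wait(.06)
        for _ in range(n): bot.wait(.02);m.append(bot.read_moment()[2])
        e=bot.read_joint_efforts()[5]
        log.append((round(float(q[5]),2),round(float(e),3),round(float(np.mean(m)),3)))
        if e>=stop or np.mean(m)>stop+.03:break
    print(log,"clock",bot.read_clock());return log
E
python3 - <<'E'
from h import *
turn(.215,3.0)
E
```

```text
[(-0.35, 0.117, 0.139), (-0.25, 0.111, 0.134), (-0.15, 0.114, 0.136), (-0.05, 0.113, 0.132), (0.05, 0.113, 0.139), (0.15, 0.113, 0.137), (0.25, 0.114, 0.152), (0.35, 0.114, 0.135), (0.45, 0.114, 0.13), (0.55, 0.114, 0.12), (0.65, 0.114, 0.148), (0.75, 0.123, 0.131), (0.85, 0.126, 0.128), (0.95, 0.126, 0.146), (1.05, 0.125, 0.135), (1.15, 0.141, 0.137), (1.25, 0.191, 0.19), (1.35, 0.225, 0.249)] clock 30.0417
```

The foot met the stick at about j6 = 1.15. I'll use fine steps now to catch the knee where the clutch slips.

Run:
```python
from h import *
turn(.262,.12,step=.03,n=10)
```

```text
[(1.38, 0.242, 0.25), (1.41, 0.255, 0.267), (1.44, 0.257, 0.265), (1.47, 0.259, 0.274)] clock 31.9417
```

There is a clear knee at 0.255 N m, followed by the 0.07 N m/rad slip slope. The clutch has just started to slip, so I stop here and let go.

Run:
```python
from h import *
bot.set_gripper(.95);p=bot.read_position();bot.move_linear([p[0],p[1],.17],speed=.12)
bot.move_pose(cl(-.06,0,.25),down(YAW+np.pi));E,im=shot("end")
cv2.imwrite("pics/end2.png",cv2.resize(im[100:280,195:315,::-1],(400,600),interpolation=2));print(bot.read_ft_force(),bot.read_clock())
```

```text
[ 0.02373534 -0.63807431 -1.10683834] 33.9583
```

View pics/end2.png

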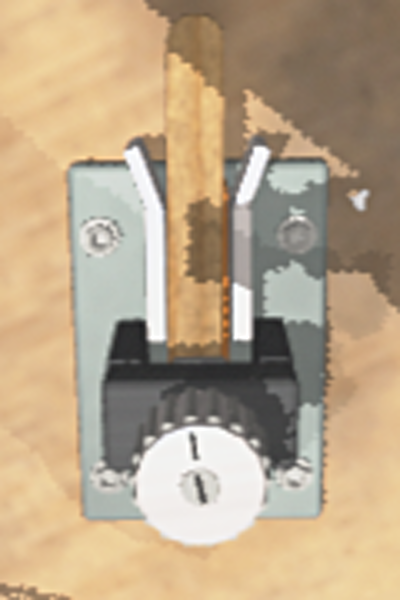

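The stick is unmoved (end at about (254,104)), the thimble mark has turned clockwise, and the gripper is clear, so I'm handing in the job.

```bash
python3 -c "
from cell import bot
print(bot.close_job())"
```

```text
the job is handed in; nothing more can be done
None
```

The stick is in the channel, home against the end stop as far as touch and camera show, and clamped; I stopped turning about 0.05 rad after the clutch began to slip (about 0.26 N m), let go, and handed the job in at about 34 s.

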